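Let two corks out of the cork feeder with its rocking lever

ROBOT

A 6-joint arm with a two-finger parallel gripper is mounted at the origin on the work surface. World frame = base frame: x ahead of the robot, y to its left, z up, the work surface at z = 0. Lengths are in m, angles in rad, forces in N, time in s.
With the tool pointing down it reaches from about 0.3 to 0.875 m from the base axis. Payload 4.2 kg.
Tool frame: the origin (TCP) lies midway between the tips of the shut fingers; the grasp point (between the pads) lies 19 mm behind it; z points along the fingers, y is the line along which they close (so a half turn about z gives the same grasp; the last joint's range is limited). The gripper opens to 85 mm and grips with 20 to 120 N. Pads are 22 mm wide; open, the fingers measure 114 mm over their backs; the gripper's body (76 mm by 85 mm) begins 54 mm behind the grasp point. The pads swing forward as they close: fully open they stand 13 mm farther back than shut.
Start: joints at [1.15, 0.32, 1.565, -0, 1.257, -0.02], TCP at [0.224, 0.529, 0.231] pointing down, gripper open.
Joint ranges: [-3.11, 3.11], [-0.84, 2.01], [0.21, 2.61], [-1.34, 4.49], [0.05, 2.63], [-2.56, 2.56]. Speed limits (rad/s): [2.57, 2.57, 3.14, 3.14, 3.14, 3.14].

INTERFACE

Orientations are given as a unit quaternion [x, y, z, w].
In Python, from plant import ctrl gives the robot as it stands.
- The arm moves only by the tool drive_tool, never from a script. Its argument "plan" is a list of rows, each a list of 7 numbers: the closure, from 0 (fully open) to 1 (shut), then the shift along the tool's x, y, z in cm, then the turn, a rotation vector about the tool's x, y, z in degrees. In form: [[fingers, tx, ty, tz, ax, ay, az], ...]. A call has exactly 8 rows; each row is the pose to reach, as a shift and turn from the pose commanded when the call began, along the tool's axes at that moment; what a row does not reach only later rows make up. A row lasts 1/10 s, in which the tool goes at most 50 mm and 8.59 degrees, less where a joint would pass 70% of its speed; a pose out of reach is approached as far as the arm can. A call with a gripper value outside its range is refused whole. The fingers move at their own pace and stop on an object; "force" is the grip in N (left out, the last holds). Time passes only in rows, so rows that repeat a pose let the fingers close, or fill a call up. It gives the time, the measured TCP pose, the force, the opening and the grip force at its end, in the units of the state.
- ctrl.get_state(): the state, without advancing time (a new reading comes with each control period).
- ctrl.capture(name): name is "scene" or "top" or "wrist"; returns the picture (480x640x3 uint8, red, green, blue); there is no depth.
- ctrl.camera_info(name): a dict with "camera_matrix" (3x3 intrinsics, pixels), "cam_to_world" (4x4, takes a point from camera to world coordinates). Camera axes: x right, y down, z forward; pixel columns grow to the right and rows downward; lengths in m; the calibration is good to about 2 mm. A picture is of the moment at which its call begins: read the wrist's pose just before it. camera_info takes no time and is no camera call; for the wrist camera it gives the pose at the moment of the call.
- ctrl.finish_job(): hands the job in; it is judged then, once.
The state is a dict: "clock": time; "joints": joint angles; "joint_velocities": joint speeds; "tau": joint torques, N m; "tcp_pos": TCP position; "tool_rot": TCP orientation; "ft_force": force on the tool from outside, world axes, zero at the start; "torque": the same for the moment, N m; "finger_gap": opening from 0.0 (shut) to 1.0 (fully open); "finger_force": force on a finger pad.
Only numpy, scipy, OpenCV 4.12 (cv2) and the standard library are available. Lean on these libraries where they do the work, as an engineer would, in place of code of your own. Each camera call takes 0.05 s, during which the arm holds its last target. There are 200 camera calls.

TASK

Two open bottles are waiting for their corks: press down the paddle of the cork feeder's rocking lever with the fingertips so that the gate at its other end lifts and one cork rolls out into the pick-up trough, then let the lever come fully back up so that the next cork rolls down against the gate. Do this twice, so that two corks lie in the trough, the other two are still waiting behind the closed gate and the lever is back up. Keep the fingers on the paddle, out of the mechanism: do not push on the lever's side arms or on the gate, do not touch or pick up the corks, and leave the bottles, the figurine and the paint tin where they stand.

Things in the scene. Friction and masses are not known exactly. Their poses are not given: they have to be found in the camera images.
- feeder: Cork feeder bolted to the table: open aluminium chute, 54 mm wide inside, on two dark posts and a 225 x 100 mm base plate. It slopes 16 degrees down towards -x, to a pick-up trough 85 mm long with an end lip (x -158 mm). Origin: on the table, mid chute; x level, uphill from trough to paddle; y across; z up. Gate foot at x -72, z 62 mm; high end of the chute at x +60, top z 128 mm.
- lever (a joint): Rocking lever, steel side arms straddling the chute and joined by a yoke 53 mm inward of the paddle's middle, hinged along the feeder's y at pivot. Rad: 0 = rest (paddle up, gate down; a spring returns it), grows as the paddle is pressed, stop at 0.48; corks pass from about 0.36. A finger rises with the gate and holds back the other corks: one cork a press; let up, the next rolls to the gate. Paddle force 2 to 5 N.
- paddle (a point): Middle of the top of the press paddle at the lever's end, beyond the chute's high end: 50 x 50 mm steel plate on a narrow stem, under a black ribbed rubber pad 46 x 46 mm. At rest 134 mm above the table, 129 mm uphill of and 43 mm above the pivot, face tilted 16 degrees (outer edge higher). It swings about the pivot: at the stop 70 mm above the table, 134 mm uphill of the pivot, tilted 11 degrees the other way.
- pivot (a point): Axle of the rocking lever, on the chute's centre line, 91 mm above the table, at x -7 mm in the feeder's frame. Fixed to the feeder.
- gate_edge (a point): Middle of the lower edge of the gate, an upright steel plate 48 mm wide and 30 mm high hung between the lever's arms at the end away from the paddle. 67 mm above the table with the gate down (5 mm over the chute floor); about 33 mm higher with the lever fully pressed.
- cork1: First cork, against the gate: plain straight sparkling-wine cork, 30 mm in diameter, 48 mm long, about 12 g, lying across the chute so that it rolls down by itself. Loose. Origin: its centre; y: its long axis. Against the gate its centre is at x -62 mm in the feeder's frame; below -88 mm it is past the gate.
- cork2: Second cork, as the first, touching it on the uphill side. Origin: its centre.
- cork3: Third cork, as the first, uphill of the second. Origin: its centre.
- cork4: Fourth and last cork, as the first, uphill of the third. Origin: its centre.
- bottle1: Small open bottle of dark glass, 60 mm in diameter, 185 mm tall, standing loose near the trough. Origin: centre of its underside.
- bottle2: Second small open bottle, as the first.
- figurine: Unpainted clay figurine, 193 mm tall, on an 80 x 60 mm wooden plinth, standing loose. Origin: centre of its underside.
- tin: Plain closed metal paint tin, 68 mm in diameter, 72 mm tall, standing loose. Origin: centre of its underside.
Mind the look-alikes: they are no part of the job. What is shaped like the bottle2 but green is not meant.

How it is judged:
On the way, in this order (a step that is already met when the one before it is completed fails the run):
1. the gate has been lifted and the first cork has rolled out past it (x of cork1 in the frame of feeder between -0.165 and -0.088 m and y of cork1 in the frame of feeder between -0.02 and 0.02 m and z of cork1 in the frame of feeder between 0.04 and 0.085 m), for 0.05 s.
2. the lever has come back up, the gate is down and the second cork has rolled down against it (value of joint lever below 0.04 rad and x of cork2 in the frame of feeder between -0.068 and 0.05 m and y of cork2 in the frame of feeder between -0.02 and 0.02 m and z of cork2 in the frame of feeder between 0.07 and 0.12 m and x of cork2 in the frame of feeder below -0.053 m), for 0.2 s.
3. the gate has been lifted again and the second cork has rolled out past it (x of cork2 in the frame of feeder between -0.165 and -0.088 m and y of cork2 in the frame of feeder between -0.02 and 0.02 m and z of cork2 in the frame of feeder between 0.04 and 0.085 m), for 0.05 s.
At the end, for the whole second after the job is handed in: The first two corks lie at rest in the trough (centres over 88 mm downhill of the feeder's origin), the other two at rest behind the gate; lever back up within 0.04 rad; bottles, figurine and tin upright and within 20 mm of where they stood (all of step 1 and all of step 3 and x of cork3 in the frame of feeder between -0.068 and 0.05 m and y of cork3 in the frame of feeder between -0.02 and 0.02 m and z of cork3 in the frame of feeder between 0.07 and 0.12 m and x of cork4 in the frame of feeder between -0.068 and 0.05 m and y of cork4 in the frame of feeder between -0.02 and 0.02 m and z of cork4 in the frame of feeder between 0.07 and 0.12 m and value of joint lever below 0.04 rad and linear speed of each of cork1, cork2, cork3, cork4 below 0.03 m/s and distance of each of bottle1, bottle2, figurine, tin from where it was at the start of the episode below 0.02 m and angle between each of bottle1, bottle2, figurine, tin's own z axis and vertical below 0.1 rad); the robot touches nothing.
It fails at once if the robot touched a cork (over 0.3 N) (contact force between any of the fingers, the arm and cork1 above 0.3 N or contact force between any of the fingers, the arm and cork2 above 0.3 N or contact force between any of the fingers, the arm and cork3 above 0.3 N or contact force between any of the fingers, the arm and cork4 above 0.3 N).
It fails at once if a cork was lifted out of the chute (z of any of cork1, cork2, cork3, cork4 in the frame of feeder above 0.135 m).
It fails at once if the robot pushed on the gate, the side arms or the cross yoke that joins them, not on the paddle (over 1 N) (contact force between any of the fingers, the arm and lever_c0 above 1 N or contact force between any of the fingers, the arm and lever_c1 above 1 N or contact force between any of the fingers, the arm and lever_c2 above 1 N or contact force between any of the fingers, the arm and lever_c3 above 1 N or contact force between any of the fingers, the arm and lever_c4 above 1 N or contact force between any of the fingers, the arm and lever_c5 above 1 N or contact force between any of the fingers, the arm and lever_c6 above 1 N or contact force between any of the fingers, the arm and lever_c7 above 1 N or contact force between any of the fingers, the arm and lever_c8 above 1 N or contact force between any of the fingers, the arm and lever_c9 above 1 N or contact force between any of the fingers, the arm and lever_c10 above 1 N).
It fails at once if a third cork was let out (x of any of cork3, cork4 in the frame of feeder below -0.088 m).
It fails at once if a bottle, the figurine or the tin was moved by more than 20 mm (distance of any of bottle1, bottle2, figurine, tin from where it was at the start of the episode above 0.02 m).
It also fails if it takes over 45 s, if anything falls off the work surface, if the arm or the gripper's body presses on something with over 40 N, if the wrist force passes 120 N, or if a joint passes its speed limit or range.

## Working session

There is one attempt and no reset: what is moved stays moved. The work goes in short steps, Python scripts to look and compute and a tool call to move; the robot and the scene stay as the last step left them, time stands still between calls to the robot, and variables do not carry over. Pictures are saved under pics/ and viewed, at most 10 in all, crops included, and the job is handed in when it is done.

Besides the shell and the picture viewer there is one more tool, called as name([rows], argument=value, ...), one row to a line, values as JSON. drive_tool: Moves the arm, as the interface text tells. Its arguments: {"type":"object","properties":{"plan":{"type":"array"},"force":{"type":"number"}},"required":["plan"]}

```bash
mkdir -p pics
python3 - <<'E'
from plant import ctrl
import cv2,numpy as np
np.set_printoptions(precision=4,suppress=True)
for n in("scene","top"):
    im=ctrl.capture(n); cv2.imwrite(f"pics/{n}0.png",im[:,:,::-1]); i=ctrl.camera_info(n); print(n,i["camera_matrix"],i["cam_to_world"])
s=ctrl.get_state();print(s)
E
```

```text
scene [[520.5986   0.     327.4031]
 [  0.     520.5986 241.5598]
 [  0.       0.       1.    ]] [[ 0.6017  0.5251 -0.6019  1.0502]
 [ 0.7987 -0.3881  0.4598 -0.3176]
 [ 0.0079 -0.7574 -0.653   0.6216]
 [ 0.      0.      0.      1.    ]]
top [[488.8855   0.     318.2879]
 [  0.     488.8855 233.3529]
 [  0.       0.       1.    ]] [[ 0.0039 -0.9985  0.0554  0.5454]
 [-0.9997 -0.0025  0.0259  0.024 ]
 [-0.0257 -0.0555 -0.9981  0.8562]
 [ 0.      0.      0.      1.    ]]
{'clock': 0.1, 'joints': array([ 1.15  ,  0.3202,  1.5655,  0.    ,  1.2574, -0.02  ]), 'joint_velocities': array([-0.0012, -0.0017, -0.0029, -0.0002, -0.0002,  0.0012]), 'tau': array([  0.0015, -41.6403, -23.4706,   0.0002,   0.0049,   0.    ]), 'tcp_pos': array([0.2242, 0.529 , 0.2306]), 'tool_rot': array([ 0.1991,  0.98  , -0.0008, -0.0002]), 'ft_force': array([ 0.2125,  0.6048, -0.9435]), 'torque': array([-0.0507,  0.0058,  0.0073]), 'finger_force': 0.0, 'finger_gap': 0.9966149319820236}
```

View pics/scene0.png

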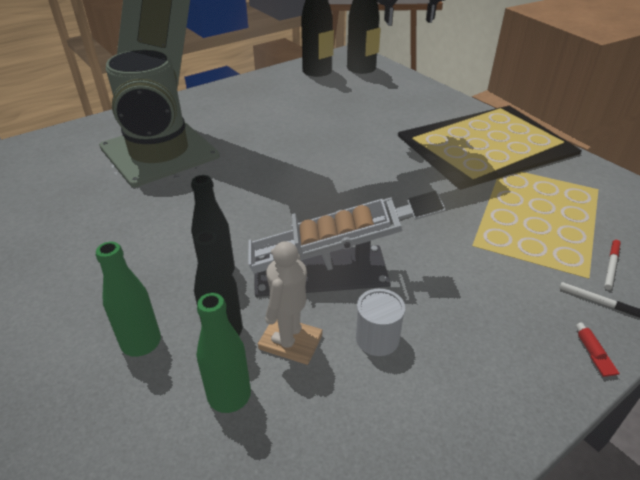

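View pics/top0.png

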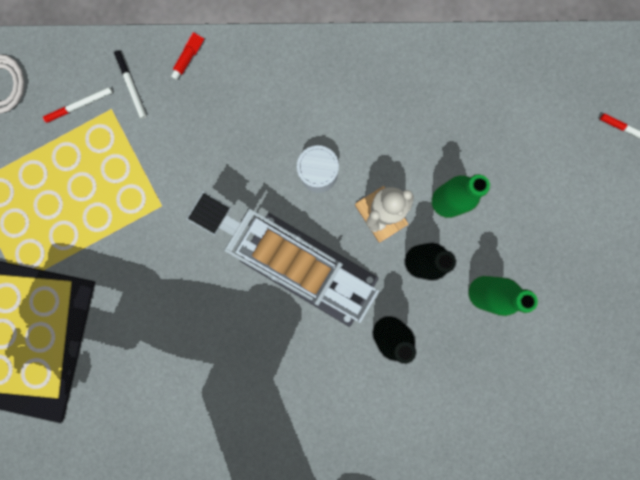

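The scene view shows the feeder with four corks at (337,223) and the black paddle at (427,203). In the top view the paddle is at (209,211) and the corks run from (265,247) to (318,277). Things that could be mistaken for the paddle:
- its table shadow, at top (232,183) and scene (440,285)
- the black tray, at top (75,340)
- the dark base plate, at scene (330,270)

I choose the sharp black square joined to the stem. The black bottles are bottle1 and bottle2; the green ones are look-alikes.

```bash
cat > h.py <<'E'
import cv2,numpy as np
from plant import ctrl
np.set_printoptions(precision=4,suppress=True)
def P(n):
    i=ctrl.camera_info(n); return i["camera_matrix"]@np.linalg.inv(i["cam_to_world"])[:3]
def tri(a,b,n1="scene",n2="top"):
    X=cv2.triangulatePoints(P(n1),P(n2),np.array(a,float).reshape(2,1),np.array(b,float).reshape(2,1))[:,0]; return X[:3]/X[3]
def onplane(n,p,z):
    i=ctrl.camera_info(n);M=i["cam_to_world"];d=M[:3,:3]@np.linalg.inv(i["camera_matrix"])@[p[0],p[1],1];o=M[:3,3];return o+d*(z-o[2])/d[2]
def blobs(mask,roi,amin):
    x,y,w,h=roi;m=np.zeros_like(mask);m[y:y+h,x:x+w]=mask[y:y+h,x:x+w]
    cs=cv2.findContours(m,cv2.RETR_EXTERNAL,cv2.CHAIN_APPROX_NONE)[0]
    return [c for c in cs if cv2.contourArea(c)>amin]
def quad(c):
    h=cv2.convexHull(c); r=cv2.boxPoints(cv2.minAreaRect(h)); M=cv2.moments(h); return np.array([M["m10"],M["m01"]])/M["m00"],r
E
python3 - <<'E'
from h import *
R={"scene":(400,180,55,45),"top":(180,180,50,65)}; C={}
for n in R:
    im=cv2.imread(f"pics/{n}0.png"); m=(im.max(2)<50).astype(np.uint8)*255
    for c in blobs(m,R[n],60):
        q,r=quad(c); print(n,cv2.contourArea(c),q,r.tolist()); C[n]=q
    hsv=cv2.cvtColor(im,cv2.COLOR_BGR2HSV); o=cv2.inRange(hsv,(5,90,60),(20,255,255))
    for c in blobs(o,(295,195,85,55) if n=="scene" else (240,220,100,80),60): print(" cork",cv2.contourArea(c),quad(c)[0])
    x,y=map(int,C[n]); cv2.imwrite(f"pics/{n}c.png",cv2.resize(im[y-40:y+40,x-50:x+50],None,fx=5,fy=5))
print("paddle",tri(C["scene"],C["top"]))
a=cv2.imread("pics/scenec.png");b=cv2.imread("pics/topc.png");cv2.imwrite("pics/cc.png",cv2.resize(np.hstack([a,b]),(800,320)))
E
```

```text
cork 176.5 [307.3458 230.3574]
 cork 163.0 [325.7147 226.3787]
 cork 204.5 [344.5331 221.2679]
 cork 241.5 [361.8842 216.4822]Traceback (most recent call last):
  File "<stdin>", line 9, in <module>
KeyError: 'scene'
```

Run:
```python
from h import *
R={"scene":(400,180,55,45),"top":(180,180,50,65)}; C={};K={}
for n in R:
    im=cv2.imread(f"pics/{n}0.png"); m=cv2.inRange(im,(0,0,0),(58,58,58)) 
    x,y,w,h=R[n]; print(n,np.percentile(im.max(2)[y:y+h,x:x+w],[0,5,10,20,30,50]))
    for t in (58,65,72):
      for c in blobs(cv2.inRange(im,(0,0,0),(t,t,t)),R[n],60):
        q,r=quad(c); print(n,t,cv2.contourArea(c),q,r.round(1).tolist()); 
        if t==65:C.setdefault(n,q)
    hsv=cv2.cvtColor(im,cv2.COLOR_BGR2HSV); o=cv2.inRange(hsv,(5,90,60),(20,255,255))
    L=[quad(c)[0] for c in blobs(cv2.erode(o,np.ones((2,2))) if n=="top" else o,(295,195,85,55) if n=="scene" else (240,220,100,80),40)]
    print(L)
    x,y={"scene":(427,203),"top":(209,211)}[n]; cv2.imwrite(f"pics/{n}c.png",cv2.resize(im[y-40:y+40,x-50:x+50],(400,320)))
a=cv2.imread("pics/scenec.png");b=cv2.imread("pics/topc.png");cv2.imwrite("pics/cc.png",np.hstack([a,b]))
print(C)
print("paddle",tri(C["scene"],C["top"]))
```

```text
scene [53. 58. 62. 68. 80. 87.]
scene 58 108.5 [416.8779 202.8116] [[409.3999938964844, 198.60000610351562], [422.8999938964844, 193.1999969482422], [429.20001220703125, 209.10000610351562], [415.79998779296875, 214.5]]
scene 65 379.5 [423.1175 202.904 ] [[409.0, 198.0], [433.29998779296875, 189.89999389648438], [439.29998779296875, 207.89999389648438], [415.0, 216.0]]
scene 72 492.0 [424.939 202.931] [[408.5, 197.3000030517578], [435.8999938964844, 189.10000610351562], [441.6000061035156, 208.0], [414.20001220703125, 216.1999969482422]]
[array([307.3458, 230.3574]), array([325.7147, 226.3787]), array([344.5331, 221.2679]), array([361.8842, 216.4822])]
top [ 37.  40.  42.  44.  88. 151.]
top 58 747.5 [208.5022 212.5772] [[189.10000610351562, 217.5], [203.6999969482422, 193.1999969482422], [227.89999389648438, 207.8000030517578], [213.39999389648438, 232.0]]
top 65 772.5 [208.5412 212.6153] [[188.8000030517578, 217.6999969482422], [203.1999969482422, 192.8000030517578], [228.39999389648438, 207.39999389648438], [214.0, 232.3000030517578]]
top 72 784.5 [208.5013 212.6693] [[188.60000610351562, 217.60000610351562], [203.60000610351562, 192.6999969482422], [228.39999389648438, 207.60000610351562], [213.5, 232.5]]
[array([291.6001, 261.8281])]
{'scene': array([423.1175, 202.904 ]), 'top': array([208.5412, 212.6153])}
paddle [0.6152 0.2058 0.1326]
```

View pics/cc.png

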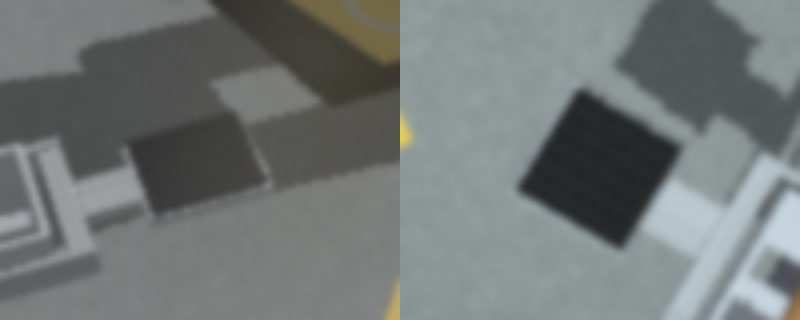

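The crops show the black ribbed pad on its stem. Its corners in the scene crop give a centre of about scene (426.2,204); the top centroid is (208.5,212.6). The choice is confirmed, so next I triangulate and get the axis.

Run:
```python
from h import *
from scipy.spatial.transform import Rotation as R
p=tri((426.2,204),(208.52,212.62)); print("paddle",p,"rayonly z.134",onplane("top",(208.52,212.62),.134),onplane("scene",(426.2,204),.134))
c=onplane("top",(291.6,261.83),.105); print("corks",c)
a=onplane("top",(189,217.6),.127);b=onplane("top",(203.3,192.8),.127)
e=onplane("top",(228.4,207.5),.127); f=onplane("top",(213.7,232.2),.127)
print("edges mm",np.linalg.norm(a-b),np.linalg.norm(b-e),np.degrees(np.arctan2(*(b-e)[1::-1])),np.degrees(np.arctan2(*(a-f)[1::-1])),"corkaxis",np.degrees(np.arctan2(*(p-c)[1::-1])),np.linalg.norm((p-c)[:2]))
s=ctrl.get_state(); T=R.from_quat(s["tool_rot"]); print(T.as_matrix(), "tool shift cm to paddle",100*T.inv().apply(p-s["tcp_pos"]),s["clock"])
ax=np.degrees(np.arctan2(*(p-c)[1::-1]));x=T.as_matrix()[:,0];print("tool x angle",np.degrees(np.arctan2(x[1],x[0])))
```

```text
paddle [0.617  0.2083 0.13  ] rayonly z.134 [0.616  0.2067 0.134 ] [0.6208 0.2048 0.134 ]
corks [0.5431 0.0843 0.105 ]
edges mm 0.043107829453438 0.044402977605211176 59.91385856610053 59.8540090186021 corkaxis 59.23411620725062 0.14433768793414334
[[-0.9207  0.3902 -0.0007]
 [ 0.3902  0.9207 -0.0014]
 [ 0.     -0.0016 -1.    ]] tool shift cm to paddle [-48.6799 -14.1853  10.0756] 0.1
tool x angle 157.03348713357212
```

Both views agree: the paddle is at about (0.6165, 0.207, 0.132), against 0.134 in the text. The pad edges measure 43 and 44 mm, and the uphill heading is about 59.7°. The cork centre is 144 mm away, with 141 expected. I'm moving over the paddle with the fingers shut.

drive_tool([
  [1,-3,-0.9,0,0,0,1],
  [1,-7,-2,0,0,0,2],
  [1,-11,-3.2,0,0,0,3],
  [1,-15,-4.4,0,0,0,4],
  [1,-19,-5.5,0,0,0,5],
  [1,-23,-6.7,0,0,0,6],
  [1,-27,-7.9,0,0,0,7],
  [1,-31,-9,0,0,0,7.5],
], force=40)

```text
clock: 0.9
tcp_pos: [0.4756, 0.3242, 0.231]
tool_rot: [0.263, 0.965, -0.0, -0.0]
ft_force: [0.2, 1.2, -0.0]
finger_gap: -0.0
finger_force: 0.0
```

```bash
cat >> h.py <<'E'
from scipy.spatial.transform import Rotation as R
PAD=np.array([.6165,.207,.132]); U=np.array([np.cos(np.radians(59.7)),np.sin(np.radians(59.7)),0])
def go(out=.002,z=.16):
    s=ctrl.get_state();T=R.from_quat(s["tool_rot"]);g=PAD+out*U;g[2]=z
    print(s["clock"],s["tcp_pos"],"F",s["ft_force"],"gap",s["finger_gap"],"shift cm",100*T.inv().apply(g-s["tcp_pos"]),"xang",np.degrees(np.arctan2(T.as_matrix()[1,0],T.as_matrix()[0,0])))
E
python3 -c "from h import *;go()"
```

```text
0.9 [0.4756 0.3242 0.231 ] F [ 0.2209  1.1569 -0.0156] gap -0.00036241609465299747 shift cm [-18.0928  -2.7385   7.0887] xang 149.5011310930171
```

drive_tool([
  [1,-3.5,-0.5,0,0,0,0],
  [1,-7.5,-1.1,0,0,0,0],
  [1,-11.5,-1.7,1,0,0,0],
  [1,-15,-2.3,3,0,0,0],
  [1,-17.5,-2.6,5,0,0,0],
  [1,-18.1,-2.7,6.6,0,0,0],
  [1,-18.1,-2.7,6.6,0,0,0],
  [1,-18.1,-2.7,6.6,0,0,0],
])

```text
clock: 1.7
tcp_pos: [0.6167, 0.2107, 0.1651]
tool_rot: [0.263, 0.965, -0.0, -0.001]
ft_force: [0.1, 0.8, 1.1]
finger_gap: -0.002
finger_force: 0.0
```

Run:
```python
from h import *
go()
t=ctrl.capture("top")[:,:,::-1];s=ctrl.capture("scene")[:,:,::-1];w=ctrl.capture("wrist")[:,:,::-1]
f=lambda i,x,y:cv2.resize(i[y-50:y+50,x-65:x+65],(400,300),interpolation=cv2.INTER_CUBIC)
cv2.imwrite("pics/over.png",np.vstack([np.hstack([f(t,209,205),f(s,425,190)]),np.hstack([cv2.resize(w,(400,300)),f(s,340,220)])]))
```

```text
1.7 [0.6167 0.2107 0.1651] F [0.094  0.7655 1.0604] gap -0.002317233672505902 shift cm [-0.173  -0.1252  0.5072] xang 149.5271135998885
```

View pics/over.png

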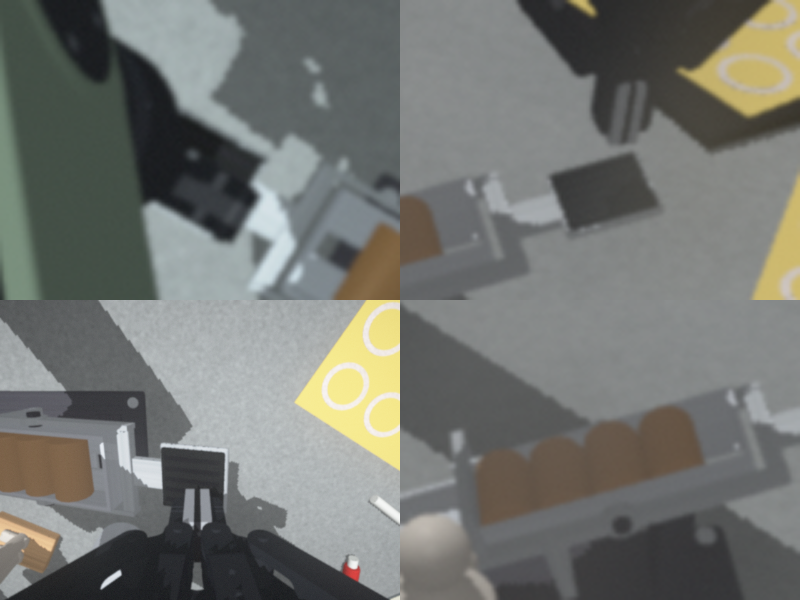

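The wrist panel shows the shut fingertips at (197,490), centred across the black pad (163–225 wide, about 446–506 high). The scene panel shows the tips directly above the pad, with the corks still at rest. I now descend to first contact.

drive_tool([
  [1,-0.1,-0.1,0.8,0,0,0],
  [1,-0.2,-0.1,1.6,0,0,0],
  [1,-0.2,-0.1,2.4,0,0,0],
  [1,-0.2,-0.1,3,0,0,0],
  [1,-0.2,-0.1,3.6,0,0,0],
  [1,-0.2,-0.1,4.2,0,0,0],
  [1,-0.2,-0.1,4.8,0,0,0],
  [1,-0.2,-0.1,5,0,0,0],
])

```text
clock: 2.65
tcp_pos: [0.6184, 0.2088, 0.1149]
tool_rot: [0.263, 0.965, 0.0, 0.0]
ft_force: [0.9, 0.5, 3.3]
finger_gap: 0.002
finger_force: 1.5
```

Run:
```python
from h import *
print("pad via wrist n/a"); go()
s=ctrl.capture("scene")[:,:,::-1];w=ctrl.capture("wrist")[:,:,::-1]
cv2.imwrite("pics/press1.png",np.hstack([cv2.resize(s[150:300,250:450],(400,300)),cv2.resize(w,(400,300))]))
```

```text
pad via wrist n/a
2.65 [0.6184 0.2088 0.1149] F [0.8584 0.4563 3.2766] gap 0.0019081117424700213 shift cm [ 0.0722 -0.0536 -4.514 ] xang 149.53248355323817
```

View pics/press1.png

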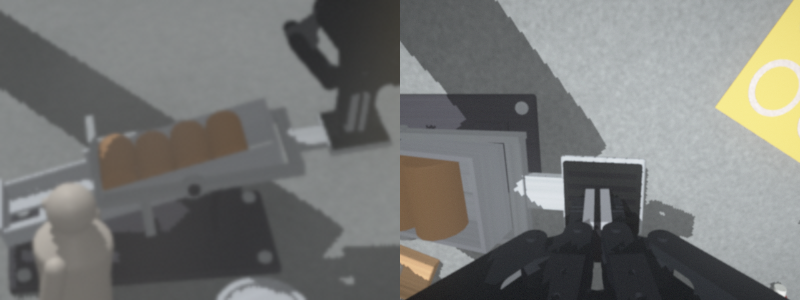

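The tips rest on the pad (wrist panel, tips at (597,190) within the pad at 563–643), with an upward force of about 3 N, and the lever has started down. I continue to about z 0.076.

drive_tool([
  [1,0,0,0.8,0,0,0],
  [1,0,0,1.6,0,0,0],
  [1,0,0,2.4,0,0,0],
  [1,0,0,3.2,0,0,0],
  [1,0,0,3.8,0,0,0],
  [1,0,0,3.8,0,0,0],
  [1,0,0,3.8,0,0,0],
  [1,0,0,3.8,0,0,0],
])

```text
clock: 3.55
tcp_pos: [0.6183, 0.2086, 0.0777]
tool_rot: [0.263, 0.965, 0.0, 0.0]
ft_force: [2.0, 0.9, 4.9]
finger_gap: -0.003
finger_force: 2.5
```

Run:
```python
from h import *
go()
s=ctrl.capture("scene")[:,:,::-1];w=ctrl.capture("wrist")[:,:,::-1]
cv2.imwrite("pics/press2.png",np.hstack([cv2.resize(s[150:300,250:450],(400,300)),cv2.resize(w,(400,300))]))
```

```text
3.55 [0.6183 0.2086 0.0777] F [2.0023 0.8891 4.8984] gap -0.0028063394789916477 shift cm [ 0.0749 -0.0294 -8.2348] xang 149.53613218805566
```

View pics/press2.png

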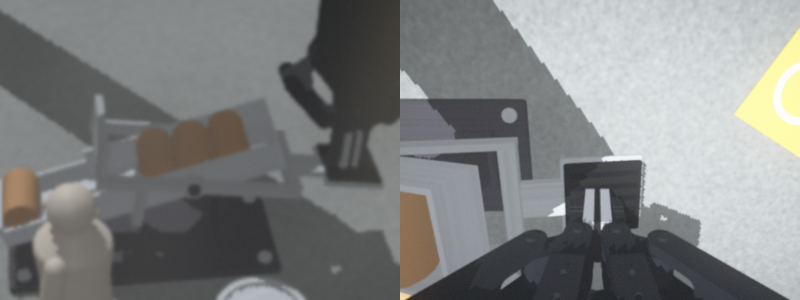

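The first cork is in the trough (scene panel (20,195)) and three are held back by the finger. I raise the tool clear so the lever returns.

drive_tool([
  [1,0,0,-1,0,0,0],
  [1,0,0,-2,0,0,0],
  [1,0,0,-3,0,0,0],
  [1,0,0,-4,0,0,0],
  [1,0,0,-5,0,0,0],
  [1,0,0,-6,0,0,0],
  [1,0,0,-7,0,0,0],
  [1,0,0,-8,0,0,0],
])

```text
clock: 4.45
tcp_pos: [0.6182, 0.209, 0.1578]
tool_rot: [0.263, 0.965, 0.0, -0.0]
ft_force: [0.2, -0.5, -0.1]
finger_gap: 0.002
finger_force: 0.0
```

drive_tool([
  [1,0,0,0,0,0,0],
  [1,0,0,0,0,0,0],
  [1,0,0,0,0,0,0],
  [1,0,0,0,0,0,0],
  [1,0,0,0,0,0,0],
  [1,0,0,0,0,0,0],
  [1,0,0,0,0,0,0],
  [1,0,0,0,0,0,0],
])

```text
clock: 5.25
tcp_pos: [0.6182, 0.2087, 0.1573]
tool_rot: [0.263, 0.965, 0.0, -0.0]
ft_force: [0.6, 0.1, 0.2]
finger_gap: 0.001
finger_force: 0.0
```

Run:
```python
from h import *
go()
s=ctrl.capture("scene")[:,:,::-1];w=ctrl.capture("wrist")[:,:,::-1]
cv2.imwrite("pics/up1.png",np.hstack([cv2.resize(s[150:300,250:450],(400,300)),cv2.resize(w,(400,300))]))
```

```text
5.25 [0.6182 0.2087 0.1573] F [0.5968 0.1482 0.1626] gap 0.0008607050107442309 shift cm [ 0.0595 -0.0357 -0.2713] xang 149.53787595700416
```

View pics/up1.png

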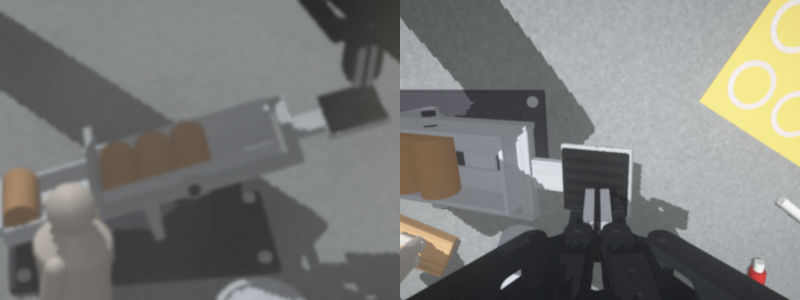

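The lever is back up and the tool is free. The second cork has rolled down to the gate (scene panel (118,165)), and the first lies in the trough at (20,195). Now the second press.

drive_tool([
  [1,0,0,1,0,0,0],
  [1,0,0,2,0,0,0],
  [1,0,0,2.7,0,0,0],
  [1,0,0,3.4,0,0,0],
  [1,0,0,4.1,0,0,0],
  [1,0,0,4.8,0,0,0],
  [1,0,0,5.6,0,0,0],
  [1,0,0,6.4,0,0,0],
])

```text
clock: 6.15
tcp_pos: [0.6189, 0.2092, 0.0932]
tool_rot: [0.263, 0.965, 0.001, 0.001]
ft_force: [2.0, 2.9, 4.9]
finger_gap: -0.002
finger_force: 2.2
```

drive_tool([
  [1,0,0,0.8,0,0,0],
  [1,0,0,1.6,0,0,0],
  [1,0,0,1.6,0,0,0],
  [1,0,0,1.6,0,0,0],
  [1,0,0,1.6,0,0,0],
  [1,0,0,1.6,0,0,0],
  [1,0,0,1.6,0,0,0],
  [1,0,0,1.6,0,0,0],
])

```text
clock: 6.95
tcp_pos: [0.6183, 0.2086, 0.0775]
tool_rot: [0.263, 0.965, 0.0, 0.0]
ft_force: [1.5, 1.0, 4.1]
finger_gap: -0.0
finger_force: 2.5
```

Run:
```python
from h import *
go()
s=ctrl.capture("scene")[:,:,::-1]
cv2.imwrite("pics/press3.png",cv2.resize(s[150:300,250:450],(600,450)))
```

```text
6.95 [0.6183 0.2086 0.0775] F [1.4507 0.9901 4.1065] gap -0.0002502060167463556 shift cm [ 0.0678 -0.0271 -8.247 ] xang 149.53587016754716
```

View pics/press3.png

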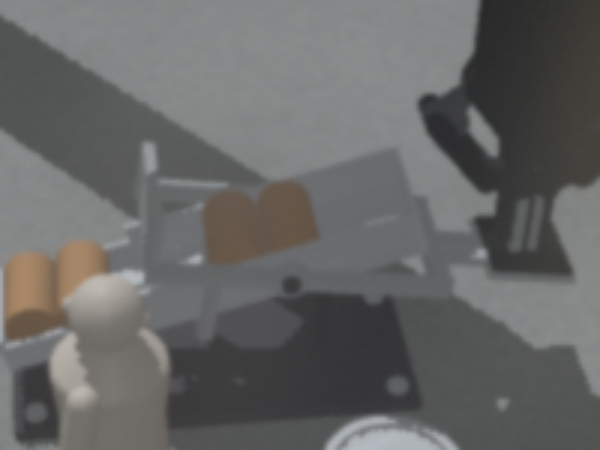

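Two corks now lie in the trough, at (30,295) and (83,270), and two are held behind the raised gate at (230,228) and (287,215). I release the lever.

drive_tool([
  [1,0,0,-1,0,0,0],
  [1,0,0,-2,0,0,0],
  [1,0,0,-3,0,0,0],
  [1,0,0,-4,0,0,0],
  [1,0,0,-5,0,0,0],
  [1,0,0,-6,0,0,0],
  [1,0,0,-7.5,0,0,0],
  [1,0,0,-9.5,0,0,0],
])

```text
clock: 7.8
tcp_pos: [0.6176, 0.2088, 0.172]
tool_rot: [0.263, 0.965, -0.0, -0.001]
ft_force: [-0.6, 0.2, -0.6]
finger_gap: -0.002
finger_force: 0.0
```

drive_tool([
  [1,0,0,-1,0,0,0],
  [1,0,0,-2,0,0,0],
  [1,0,0,-2,0,0,0],
  [1,0,0,-2,0,0,0],
  [1,0,0,-2,0,0,0],
  [1,0,0,-2,0,0,0],
  [1,0,0,-2,0,0,0],
  [1,0,0,-2,0,0,0],
])

```text
clock: 8.6
tcp_pos: [0.6181, 0.2087, 0.192]
tool_rot: [0.263, 0.965, -0.0, -0.0]
ft_force: [0.1, -0.2, 0.4]
finger_gap: 0.001
finger_force: 0.0
```

Run:
```python
from h import *
go()
s=ctrl.capture("scene")[:,:,::-1]
cv2.imwrite("pics/end.png",s)
```

```text
8.6 [0.6181 0.2087 0.192 ] F [ 0.064  -0.1706  0.3911] gap 0.0006310459317706141 shift cm [ 0.0509 -0.0259  3.1972] xang 149.53730723014897
```

View pics/end.png

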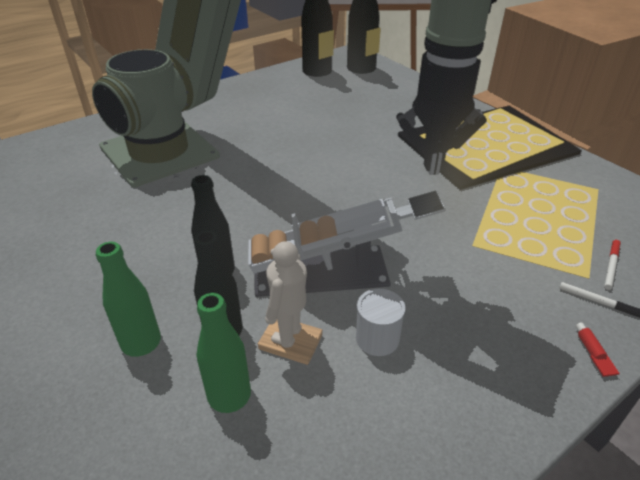

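The final view shows two corks in the trough (261,247) and (277,240), and two behind the closed gate (308,232) and (326,227). The paddle is back up at (427,203), the tool is clear, and nothing else has moved.

```bash
python3 -c "from plant import ctrl;print(ctrl.finish_job())"
```

```text
the job is handed in; nothing more can be done
None
```

I pressed the lever twice and handed the job in at about 9 s: two corks lie in the trough, two wait behind the closed gate, the lever is back up, and nothing else was seen to move; the hand-in returned no verdict.

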